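# Change over the mosaic bars on the levelling bed and set it running

### The arm

A 6-joint arm with a two-finger parallel gripper is mounted at the origin on the work surface. World frame = base frame: x ahead of the robot, y to its left, z up, the work surface at z = 0. Lengths are in mm, angles in rad, forces in N, time in s.
With the tool pointing down it reaches from about 300 to 775 mm from the base axis. Payload 14.6 kg.
Tool frame: the origin (TCP) lies on the centre line of the jaws, within the pads' length; the fingertips stand 19 mm ahead of it and the grasp point (between the pads) is the TCP (bot.tip_reach is the distance from the TCP to the fingertips, in mm); y points along the fingers, x is the direction in which the jaws open and shut, and the axes are right-handed (so a half turn about y gives the same grasp; the last joint's range is limited). The gripper opens to 85 mm and grips with 20 to 120 N. Pads are 22 mm wide; open, the fingers measure 114 mm over their backs; the gripper's body (76 mm by 85 mm) begins 54 mm behind the grasp point. The pads swing forward as they close: fully open they stand 13 mm farther back than shut.
Start: joints at [-1.185, 0.3, 1.521, -0, 1.321, -0.067], TCP at [240.609, -494.568, 250.281] pointing down, gripper open.
Joint ranges: [-3.03, 3.03], [-0.79, 2.21], [0.23, 2.52], [-1.04, 4.18], [0, 3.07], [-2.55, 2.55]. Speed limits (rad/s): [2.22, 2.22, 2.57, 3.14, 3.14, 3.14].

### API

Orientations are given as a unit quaternion [w, x, y, z].
In Python, from rig import bot gives the robot as it stands. Calls block until the motion is done:
- bot.move_to(position, orientation): joint-space move of the TCP to a pose.
- bot.servo_line(position, attitude=None, speed=150, until_force=None): straight line of the TCP; attitude=None keeps the orientation; speed is the mean speed in mm/s. With until_force (N) it stops when the force on the tool has changed by that much, and returns True; else False.
- bot.move_joints(angles): joint-space move.
- bot.move_gripper(opening, grip_force=None): finger opening in mm; grip_force is the grip in N (None keeps the last); returns when the fingers have stopped.
- bot.dwell(seconds).
- bot.ik(position, orientation): joint angles nearest the present ones, or None.
- bot.read_state(): the state.
- bot.read_camera(name): name is "scene" or "top"; returns a dict with "image" (400x640x3 uint8, blue, green, red), "depth" (400x640 float32, mm along the optical axis (not along the pixel's ray), 0 where there is no reading), "fovy" (degrees; the focal length in pixels is half the picture's height over the tangent of half this angle, whatever the lens; pixels are square), "cx", "cy" (the principal point, pixels), "k1" (the pictures are not rectified: a ray, as slopes to the right and down, at radius r is drawn at 1 + k1 r^2 times it, then the intrinsics apply), "eye" and "attitude" of the camera in the world. Camera axes: x right, y down, z forward; pixel columns grow to the right and rows downward; lengths in mm; the calibration is good to about 2 mm. A picture is of the moment at which its call begins.
A pose or a line that the arm cannot do raises bot.MotionError and nothing moves.
- bot.finish_job(): hands the job in, once; it reports no verdict.
The state is a dict: "clock": time; "joint_positions": joint angles; "qvel": joint speeds; "effort": joint torques, N m; "ee_pos": TCP position; "tool_rot": TCP orientation; "ft_force": force on the tool from outside, world axes, zero at the start; "moment": the same for the moment, N m; "grip_width": finger opening in mm.
Only numpy, scipy, OpenCV 4.12 (cv2) and the standard library are available. Lean on these libraries where they do the work, as an engineer would, in place of code of your own. Each camera call takes 0.05 s, during which the arm holds its last target.

### The job

Pull the speed lever back to its idle stop first, then move the finished mosaic bars from the bed to the drying tray, lying flat side by side, and load every fresh bar from the white board into a lane of the bed of its own, lengthwise, flat and centred. Then press the hold-down arm down until it snaps and stays down by itself, and only after that swing the speed lever forward to the third mark, 60 degrees from idle. Leave the jar, can and spatula where they are.

Things in the scene. Friction and masses are not known exactly. Their poses are not given: they have to be found in the camera images.
- bed: fixed grey steel levelling bed 150 (x) x 215 (y) x 30 mm high; origin at the centre of its underside, +x towards the arm's hinge. Its top is the floor (30 mm up) of three lanes along x, centred at y = -66, 0, +66 mm, 50 mm wide between ribs 16 mm wide and 5 mm high, open at both ends. One bar per lane, lengthwise, flat on the floor, centred along x
- clamp_hinge (a point): the hinge axis of the hold-down arm, at (135, 0, 75) mm in the bed's frame; axis along the bed's y
- clamp (a joint): hold-down arm, rad: 0 = raised 84 degrees above level, grows as it comes down to -x of the bed, 1.466 = level at its stop. A spring pushes it up (about 6 N at the handle) until 1.25; past that it snaps down and stays. Its cross bar (185 mm long, 135 mm from the hinge) ends 2 mm above flat bars. T handle at its end: round black bar 18 mm thick, 120 mm long, parallel to the hinge, 235 mm from it
- clamp_grip_left (a point): middle of the free half of the arm's T handle on the bed's +y side, on the handle's axis, 38 mm beside the arm; moves with the arm on a 235 mm radius about the hinge
- clamp_grip_right (a point): the same on the bed's -y side
- box: fixed green speed control box 150 (x) x 80 (y) x 55 mm high carrying the speed lever and, on its -y side, an aluminium quadrant with four black marks, 0, 30, 60 and 90 degrees from idle (0 is nearest to its -x); origin at the centre of its underside
- lever (a joint): speed lever on the control box, rad. 0 = idle stop, leaning 45 degrees from upright towards the box's -x; grows as it swings over towards the box's +x; 1.571 = the other stop, leaning 45 degrees to +x. 0.524 per mark. Stiff: stays where it is left, about 2 N at the handle moves it
- lever_grip (a point): grip point on the axis of the lever's round black handle: handle 16 mm thick, 80 mm long, parallel to the hinge (box's y), standing out to the box's +y side of the shaft; this point is 120 mm from the hinge axis and 48 mm to the +y side of the shaft; moves with the lever
- lever_hinge (a point): point on the lever's hinge axis, 60 mm above the table, right below the circle of lever_grip; axis along the box's y
- tray: fixed plywood drying tray 160 (x) x 240 (y) mm, floor 6 mm thick, rim 6 mm wide standing to 12 mm above the table; origin at the centre of its underside. Room for three bars side by side, lengthwise along its x, at y = -72, 0 and +72 mm
- stock: fixed white board 130 (x) x 220 (y) x 6 mm on which the fresh bars wait; origin at the centre of its underside
- done1: finished mosaic border bar 100 mm long (its x) x 40 mm wide (its y) x 24 mm high, 0.2 kg give or take a third, stone-coloured pieces on a grey backer; origin at the centre of its underside, z up. Top set with six long strips. Starts in a lane of the bed; two or three of the three are present
- done2: finished mosaic border bar 100 mm long (its x) x 40 mm wide (its y) x 24 mm high, 0.2 kg give or take a third, stone-coloured pieces on a grey backer; origin at the centre of its underside, z up. Top set with six long strips. Starts in a lane of the bed; two or three of the three are present
- done3: finished mosaic border bar 100 mm long (its x) x 40 mm wide (its y) x 24 mm high, 0.2 kg give or take a third, stone-coloured pieces on a grey backer; origin at the centre of its underside, z up. Top set with six long strips. Starts in a lane of the bed; two or three of the three are present
- fresh1: fresh mosaic border bar 100 mm long (its x) x 40 mm wide (its y) x 24 mm high, 0.2 kg give or take a third, stone-coloured pieces on a grey backer; origin at the centre of its underside, z up. Top set with ten square pieces. Starts on the stock board; two or three of the three are present
- fresh2: fresh mosaic border bar 100 mm long (its x) x 40 mm wide (its y) x 24 mm high, 0.2 kg give or take a third, stone-coloured pieces on a grey backer; origin at the centre of its underside, z up. Top set with ten square pieces. Starts on the stock board; two or three of the three are present
- fresh3: fresh mosaic border bar 100 mm long (its x) x 40 mm wide (its y) x 24 mm high, 0.2 kg give or take a third, stone-coloured pieces on a grey backer; origin at the centre of its underside, z up. Top set with ten square pieces. Starts on the stock board; two or three of the three are present
- jar: bystander: glass jar with steel lid, 60 mm diameter, 85 mm high, standing on the table; origin under its centre
- can: bystander: can, 66 mm diameter, 100 mm high, standing on the table; origin under its centre
- spatula: bystander: spatula 170 mm long lying on the table; origin at the centre of its underside

How it is judged:
By the outcome, as a careful person would: the job done as asked, in the order asked, and still so for the second after the job is handed in, with the robot touching nothing.
Of done1, done2, done3 only 2 to 3 are there at a start; the rules pass over those that are not, and their reading is None.
Of fresh1, fresh2, fresh3 only 2 to 3 are there at a start; the rules pass over those that are not, and their reading is None.
At some moment in a run one of done1, done2, done3 may be knocked a few centimetres aside while the robot is not near it.
Once in a run the grip may slacken for a moment while it holds something.
It also fails if it takes over 210 s, if anything falls off the work surface, if the arm or the gripper's body presses on something with over 40 N, if the wrist force passes 120 N, or if a joint passes its speed limit or range.

## Working session

There is one attempt and no reset: what is moved stays moved. The work goes in short steps, each a Python script; the robot and the scene stay as the last script left them, time stands still between calls to the robot, and variables do not carry over. Pictures are saved under pics/ and viewed, and the job is handed in when it is done.

```bash
ls; mkdir -p pics
python3 - <<'E'
from rig import bot
import cv2
for n in("scene","top"):
    c=bot.read_camera(n); cv2.imwrite(f"pics/{n}0.png",c["image"])
    print(n,{k:c[k] for k in c if k not in("image","depth")},c["depth"].min(),c["depth"].max())
print(bot.read_state())
E
```

```text
pics
scene {'fovy': 46.49961394300901, 'cx': 326.3158362385583, 'cy': 193.1428532521398, 'k1': -0.12826332005851157, 'eye': array([1474.76969319,  472.20092465, 1250.3802435 ]), 'attitude': array([-0.19274311,  0.46477239,  0.79764503, -0.33256446])} 0.0 3994.6797
top {'fovy': 48.185153094302564, 'cx': 319.66328490606446, 'cy': 199.49260578400433, 'k1': -0.08060402963199648, 'eye': array([ 232.981178  ,  -65.23044263, 1512.47956444]), 'attitude': array([ 0.08010293, -0.69236179,  0.71239568, -0.08192115])} 0.0 2516.6262
{'clock': 0.1, 'joint_positions': array([-1.18461809e+00,  3.00390621e-01,  1.52151791e+00,  1.58871108e-05,
        1.32075453e+00, -6.65872612e-02]), 'qvel': array([-0.00166775, -0.00146239, -0.00272963,  0.00086003, -0.00046759,
        0.00012809]), 'effort': array([ 5.33749935e-04, -5.44378567e+01, -3.62367797e+01, -6.32031242e-05,
        3.05113848e-03,  2.80274935e-05]), 'ee_pos': array([ 240.53030866, -494.39165996,  249.79218885]), 'tool_rot': array([ 0.59969456, -0.59924251,  0.37532003, -0.37471286]), 'ft_force': array([-0.33284745, -0.25971585, -0.74785702]), 'moment': array([-0.02293448,  0.02083719, -0.00458448]), 'grip_width': 85.19854805748729}
```

View pics/scene0.png

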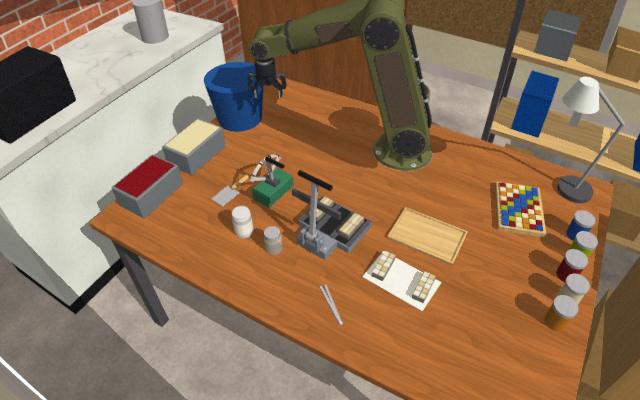

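View pics/top0.png

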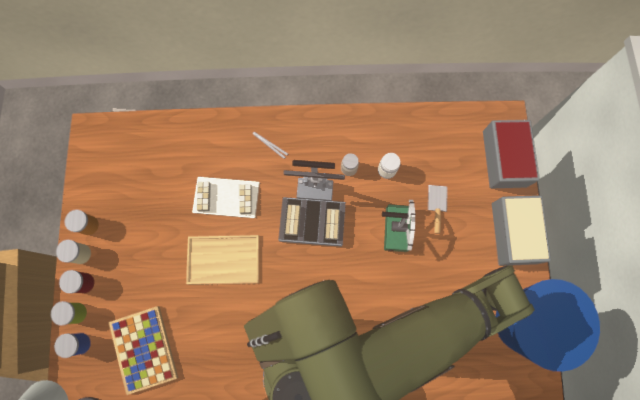

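The top view shows the bed around (313,221) with two finished bars in its outer lanes. The stock board is at (226,197) with two fresh bars, the tray at (223,259) and the control box at (398,228). The jar and can are at (389,165) and (350,164), and the spatula at (437,205). I'll zoom in next.

```bash
cat > h.py <<'E'
import numpy as np, cv2
from scipy.spatial.transform import Rotation as R
def calib(c):
    f=200/np.tan(np.radians(c["fovy"]/2))
    K=np.array([[f,0,c["cx"]],[0,f,c["cy"]],[0,0,1]])
    w,x,y,z=c["attitude"]
    return K,np.array([c["k1"],0,0,0.]),R.from_quat([x,y,z,w]).as_matrix(),np.array(c["eye"])
def rays(c,px):
    K,d,Rm,e=calib(c)
    n=cv2.undistortPoints(np.asarray(px,float).reshape(-1,1,2),K,d).reshape(-1,2)
    return e,np.c_[n,np.ones(len(n))]@Rm.T
def plane(c,px,z):
    e,r=rays(c,px); t=(z-e[2])/r[:,2]; return e+t[:,None]*r
def proj(c,P):
    K,d,Rm,e=calib(c)
    q=(np.asarray(P,float).reshape(-1,3)-e)@Rm
    return cv2.projectPoints(q,np.zeros(3),np.zeros(3),K,d)[0].reshape(-1,2)
def cloud(c):
    "world points for every pixel"
    v,u=np.mgrid[0:400,0:640]
    e,r=rays(c,np.c_[u.ravel(),v.ravel()])
    return (e+r*c["depth"].reshape(-1,1)).reshape(400,640,3)
def crop(c,x0,y0,x1,y1,k,name):
    cv2.imwrite(name,cv2.resize(c["image"][y0:y1,x0:x1],None,fx=k,fy=k,interpolation=cv2.INTER_CUBIC))
E
python3 - <<'E'
from rig import bot
from h import *
t=bot.read_camera("top"); s=bot.read_camera("scene")
crop(t,180,150,340,290,5,"pics/t1.png"); crop(t,280,140,460,260,4,"pics/t2.png")
crop(s,200,140,380,270,4,"pics/s1.png"); crop(s,340,190,480,310,5,"pics/s2.png")
np.savez("c0.npz",t=t["depth"])
E
```

```text
(no output)
```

View pics/t1.png

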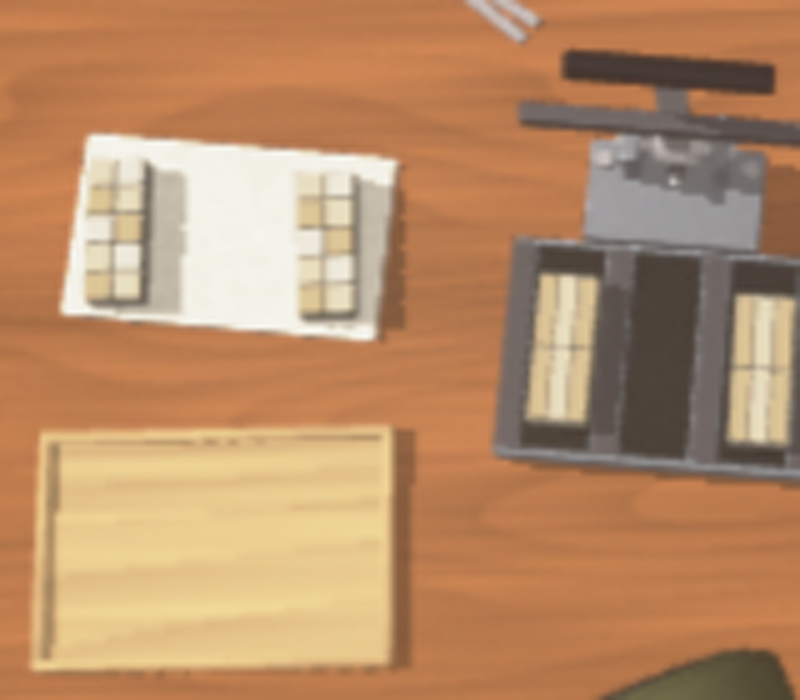

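View pics/t2.png

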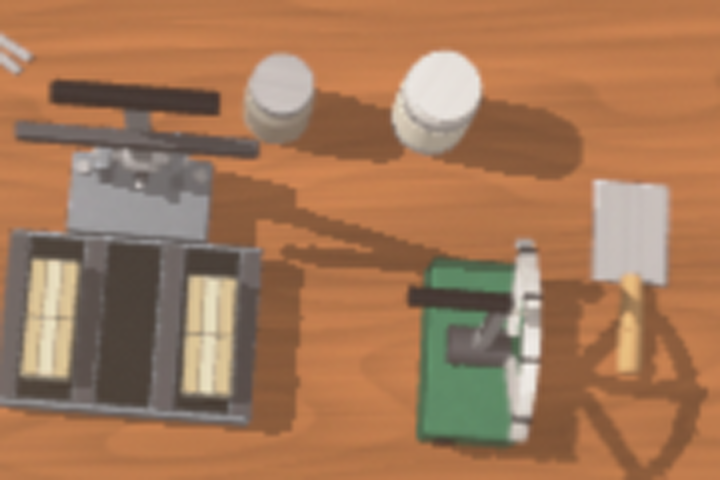

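View pics/s1.png

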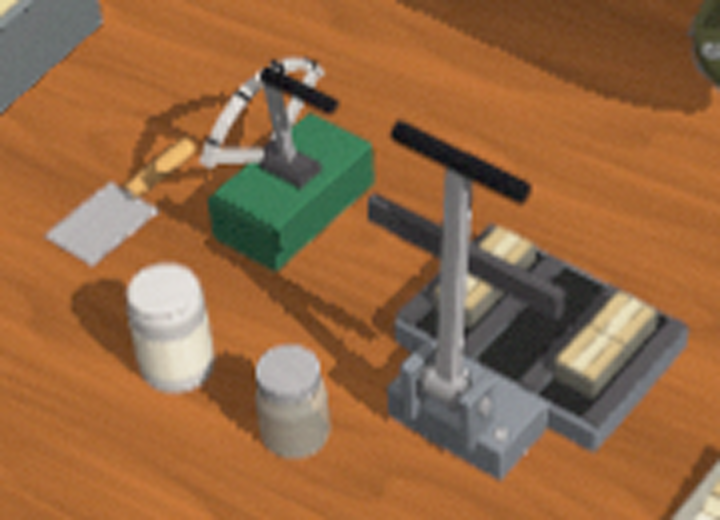

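```bash
cat > meas.py <<'E'
from h import *
def rect(P):
    "PCA-free min area rect on xy points -> centre, (long,short), yaw of long axis in (-90,90]"
    (cx,cy),(w,h),a=cv2.minAreaRect(P[:,:2].astype(np.float32))
    if w<h: w,h,a=h,w,a+90
    a=(a+90)%180-90
    return np.array([cx,cy]),(w,h),a
def comps(c,mask,z,amin=60):
    n,l,st,_=cv2.connectedComponentsWithStats(mask.astype(np.uint8))
    out=[]
    for i in range(1,n):
        if st[i,4]<amin: continue
        cs,_=cv2.findContours((l==i).astype(np.uint8),cv2.RETR_EXTERNAL,cv2.CHAIN_APPROX_NONE)
        W=plane(c,cs[0].reshape(-1,2),z); ctr,sz,a=rect(W)
        v,u=np.nonzero(l==i); m=plane(c,[[u.mean(),v.mean()]],z)[0,:2]
        out.append(dict(box=st[i,:4].tolist(),area=int(st[i,4]),ctr=ctr.round(1),mean=m.round(1),size=np.round(sz,1),yaw=round(a,1)))
    return out
E
python3 - <<'E'
from rig import bot
from meas import *
t=bot.read_camera("top"); C=cloud(t); Z=C[...,2]
hsv=cv2.cvtColor(t["image"],cv2.COLOR_BGR2HSV)
roi=np.zeros((400,640),bool)
def box(x0,y0,x1,y1):
    m=np.zeros((400,640),bool); m[y0:y1,x0:x1]=1; return m
def show(n,L):
    print(n); [print("  ",o) for o in L]
show("bars bed",comps(t,box(280,190,350,245)&(Z>47)&(Z<60)&(hsv[...,2]>120),54))
show("bars stock",comps(t,box(190,170,265,222)&(Z>22)&(Z<36)&(hsv[...,2]>120),30))
show("stock",comps(t,box(185,170,265,222)&(hsv[...,2]>120)&((hsv[...,1]<60)|(Z>20)),6))
show("tray",comps(t,box(180,225,270,295)&(Z>3),12))
show("tray colour",comps(t,box(180,225,270,295)&(hsv[...,1]<150)&(hsv[...,2]>150),12))
show("bed",comps(t,box(270,192,352,250)&(Z>22)&(Z<65)&(hsv[...,1]<90)|box(285,201,342,238),35))
show("box green",comps(t,box(370,190,430,260)&(hsv[...,0]>50)&(hsv[...,0]<90)&(hsv[...,1]>80),55))
for n,(u,v) in dict(thandle=(313,164),cross=(313,175),lever=(390,215),table=(260,120),tray=(223,262)).items(): print(n,C[v,u].round(1))
show("T",comps(t,box(270,155,350,172)&(hsv[...,2]<70)&(Z>200),float(C[164,313,2])))
show("lever",comps(t,box(375,205,412,222)&(hsv[...,2]<70)&(Z>100),float(C[215,390,2])))
print(Z[190:250:6,290:340:8].round(0))
E
```

```text
bars bed
   {'box': [285, 205, 15, 30], 'area': 339, 'ctr': array([509. ,  19.7]), 'mean': array([508. ,  19.6]), 'size': array([100. ,  40.1]), 'yaw': -6.1}
   {'box': [325, 209, 14, 30], 'area': 344, 'ctr': array([ 491.5, -111.5]), 'mean': array([ 490.9, -111.8]), 'size': array([99.4, 39.9]), 'yaw': -5.1}
bars stock
   {'box': [197, 182, 13, 29], 'area': 319, 'ctr': array([604. , 325.7]), 'mean': array([604.3, 326.5]), 'size': array([100.2,  41.7]), 'yaw': 1.7}
   {'box': [239, 184, 12, 30], 'area': 334, 'ctr': array([591. , 182.5]), 'mean': array([591. , 182.5]), 'size': array([102.1,  38. ]), 'yaw': 0.4}
stock
   {'box': [192, 177, 67, 41], 'area': 2256, 'ctr': array([604.8, 253. ]), 'mean': array([603.6, 252.3]), 'size': array([219.1, 130.9]), 'yaw': 83.2}
tray
   {'box': [180, 225, 85, 65], 'area': 3320, 'ctr': array([396.1, 263.3]), 'mean': array([388.1, 259.4]), 'size': array([285.6, 215.3]), 'yaw': 88.5}
tray colour
   {'box': [185, 225, 85, 67], 'area': 4668, 'ctr': array([392.4, 243. ]), 'mean': array([397.5, 244.7]), 'size': array([286.1, 221.7]), 'yaw': 88.5}
bed
   {'box': [279, 192, 66, 54], 'area': 3062, 'ctr': array([520.1, -47.3]), 'mean': array([512., -47.]), 'size': array([213. , 179.9]), 'yaw': 83.8}
box green
thandle [615.5 -56.6 315. ]
cross [610.6 -55.1 222. ]
lever [ 488.4 -284.4  187.4]
table [888.2 133.9   3.3]
tray [378.1 256.9   7.9]
T
lever
[[ 0. 41. 37. 40. 40. 43.  5.]
 [-1. 38. 45. 45. 42. 40. -3.]
 [35. 29. 32. 37. 40. 28. 31.]
 [52. 54. 33. 30. 37. 29. 33.]
 [54. 59. 30. 29. 33. 57. 51.]
 [50. 48. 29. 32. 36. 52. 26.]
 [56. 31. 41. 34. 35. 52. 30.]
 [53. 31. 33. 36. 37. 58. 33.]
 [30. 39. 30. 26. 34. 54. 35.]
 [ 2.  2.  2.  3. 22. 36. 27.]]
```

Run:
```python
from rig import bot
from meas import *
t=bot.read_camera("top"); s=bot.read_camera("scene"); C=cloud(t)
hsv=cv2.cvtColor(t["image"],cv2.COLOR_BGR2HSV)
for n,(u,v) in dict(tray=(223,262),trayrim=(188,260),wood=(270,280),wood2=(275,230),green=(392,240),lever=(390,214),T=(313,164),rib=(326,220)).items(): print(n,hsv[v,u])
def t1(*p): return [(180+x/5-.4,150+y/5-.4) for x,y in p]
def t2(*p): return [(280+x/4-.375,140+y/4-.375) for x,y in p]
def s1(*p): return [(200+x/4-.375,140+y/4-.375) for x,y in p]
print("bed",plane(t,t2((12,230),(262,250),(248,415),(0,397)),35).round(1))
print("bedL",plane(t,t1((513,238),(497,450)),35).round(1))
print("tray",plane(t,t1((40,432),(393,426),(393,667),(33,668)),12).round(1))
print("box",plane(t,t2((430,258),(417,440),(510,443)),55).round(1))
def tri(a,b):
    e1,r1=rays(t,[a]);e2,r2=rays(s,[b]);r1=r1[0]/np.linalg.norm(r1);r2=r2[0]/np.linalg.norm(r2)
    k=np.linalg.lstsq(np.c_[r1,-r2],e2-e1,rcond=None)[0]
    p,q=e1+k[0]*r1,e2+k[1]*r2
    return ((p+q)/2).round(1),round(float(np.linalg.norm(p-q)),1)
# lever handle free end (+y) and T ends
print("lever +y end",tri(t2((410,296))[0],s1((333,102))[0]))
print("lever -y end?",tri(t2((510,302))[0],s1((268,76))[0]))
print("T +y",tri(t2((52,91))[0],s1((524,188))[0]),"T -y",tri(t2((219,103))[0],s1((398,131))[0]))
```

```text
tray [ 20 100 232]
trayrim [ 18 105 223]
wood [ 12 151 188]
wood2 [ 12 148 201]
green [ 66  79 139]
lever [ 8 64 72]
T [ 9 67 72]
rib [ 19  66 132]
bed [[ 590.1   51.6   35. ]
 [ 566.6 -160.    35. ]
 [ 426.7 -142.6   35. ]
 [ 447.5   63.    35. ]]
bedL [[589.9  53.   35. ]
 [445.2  65.1  35. ]]
tray [[468.8 379.2  12. ]
 [466.7 137.6  12. ]
 [305.3 137.6  12. ]
 [309.9 378.8  12. ]]
box [[ 551.2 -299.    55. ]
 [ 399.3 -279.    55. ]
 [ 394.5 -355.2   55. ]]
lever +y end (array([ 494.1, -260.9,  182.1]), 1.4)
lever -y end? (array([ 487.7, -336.7,  175.8]), 4.5)
T +y (array([623.1,   1. , 311. ]), 0.7) T -y (array([ 611.8, -115.4,  306.2]), 2.9)
```

Run:
```python
from rig import bot
from h import *
t=bot.read_camera("top"); s=bot.read_camera("scene")
crop(t,372,190,432,262,8,"pics/t3.png"); crop(s,240,145,300,210,8,"pics/s3.png")
```

```text
(no output)
```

View pics/t3.png

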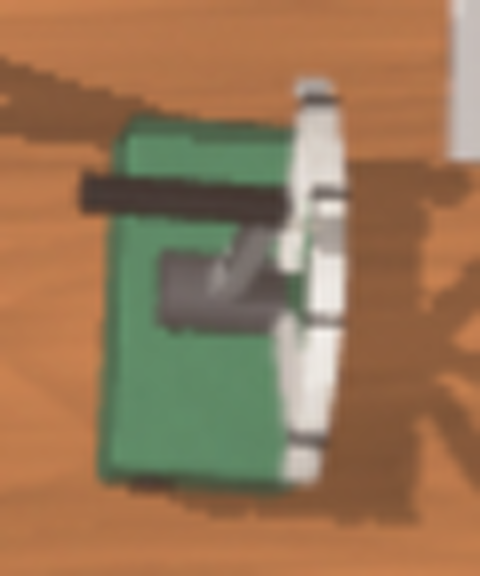

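View pics/s3.png

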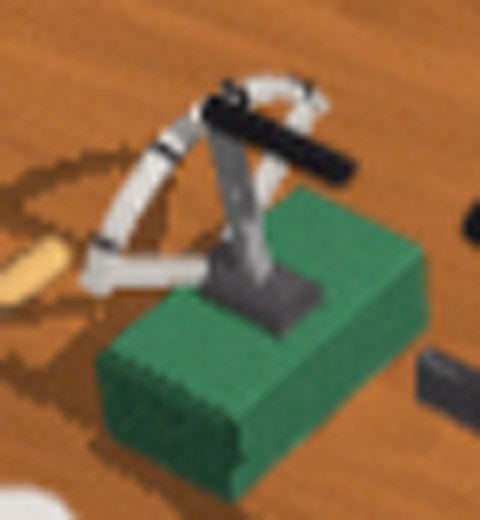

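Run:
```python
from rig import bot
from meas import *
t=bot.read_camera("top"); s=bot.read_camera("scene")
hsv=cv2.cvtColor(t["image"],cv2.COLOR_BGR2HSV)
def tri(a,b):
    e1,r1=rays(t,[a]);e2,r2=rays(s,[b]);r1=r1[0]/np.linalg.norm(r1);r2=r2[0]/np.linalg.norm(r2)
    k=np.linalg.lstsq(np.c_[r1,-r2],e2-e1,rcond=None)[0]
    p,q=e1+k[0]*r1,e2+k[1]*r2
    return ((p+q)/2).round(1),round(float(np.linalg.norm(p-q)),1)
t3=lambda x,y:(372+x/8-.44,190+y/8-.44); s3=lambda x,y:(240+x/8-.44,145+y/8-.44)
M=[]
for n,a,b in [("90",(320,98),(103,243)),("60",(330,192),(165,152)),("30",(323,320),(235,92)),("0",(305,438),(308,88)),
  ("h+y",(82,193),(350,172)),("h-y",(290,205),(208,108)),("boxtop NE(+x+y)",(125,125),(238,425)),("box -x+y",(103,478),(425,250))]:
    print(n,tri(t3(*a),s3(*b)))
m=(np.indices((400,640))[1]>370)&(np.indices((400,640))[1]<425)&(hsv[...,0]>50)&(hsv[...,0]<90)&(hsv[...,1]>60)
m[:190]=0;m[265:]=0
m=cv2.morphologyEx(m.astype(np.uint8),cv2.MORPH_CLOSE,np.ones((9,9)))
for o in comps(t,m,55):print(o)
m=((hsv[...,0]>=15)&(hsv[...,1]<135)&(hsv[...,2]>150)); m[:225]=0;m[295:]=0;m[:,:180]=0;m[:,270:]=0
for o in comps(t,m,12):print("tray",o)
# bed dark: ribs+lanes+sides
m=(hsv[...,1]<100)&(hsv[...,2]<150); m[:198]=0;m[245:]=0;m[:,:278]=0;m[:,346:]=0
m=cv2.morphologyEx(m.astype(np.uint8),cv2.MORPH_CLOSE,np.ones((13,13)))
for o in comps(t,m,33):print("bed",o)
cv2.imwrite("pics/bm.png",m[190:250,270:355]*255)
```

```text
90 (array([ 540.6, -365.6,  126.1]), 1.6)
60 (array([ 497.3, -360.6,  149.5]), 3.7)
30 (array([ 447.6, -355.2,  149.9]), 1.2)
0 (array([ 404.4, -348.5,  123.9]), 5.1)
h+y (array([ 494.3, -259.9,  178.6]), 2.6)
h-y (array([ 487.8, -339.7,  176.9]), 2.1)
boxtop NE(+x+y) (array([ 547.4, -297.4,   50.5]), 5.0)
box -x+y (array([ 402.2, -284.1,   46.7]), 4.3)
{'box': [385, 205, 23, 45], 'area': 682, 'ctr': array([ 473.1, -323.5]), 'mean': array([ 467.2, -318.8]), 'size': array([146.6,  70.2]), 'yaw': -5.5}
tray {'box': [186, 235, 73, 50], 'area': 3482, 'ctr': array([387.3, 259.4]), 'mean': array([386.2, 258.1]), 'size': array([242.6, 162.3]), 'yaw': 89.9}
bed {'box': [279, 198, 67, 47], 'area': 2899, 'ctr': array([508. , -46.6]), 'mean': array([505.7, -46. ]), 'size': array([216.8, 160.4]), 'yaw': 85.1}
```

```bash
cat > ov.py <<'E'
from rig import bot
from meas import *
def frame(p,yaw,pts):
    a=np.radians(yaw); Rz=np.array([[np.cos(a),-np.sin(a),0],[np.sin(a),np.cos(a),0],[0,0,1]])
    return np.asarray(pts,float)@Rz.T+np.array([p[0],p[1],0])
def draw(c,x0,y0,x1,y1,k,polys,name):
    im=cv2.resize(c["image"][y0:y1,x0:x1],None,fx=k,fy=k,interpolation=cv2.INTER_CUBIC)
    for P,col in polys:
        q=((proj(c,P)-[x0,y0]+.5)*k).round().astype(np.int32)
        cv2.polylines(im,[q.reshape(-1,1,2)],True,col,1)
    cv2.imwrite(name,im)
def boxp(p,yaw,hx,hy,z): return frame(p,yaw,[(-hx,-hy,z),(hx,-hy,z),(hx,hy,z),(-hx,hy,z)])
E
python3 - <<'E'
from ov import *
B=(509.5,-47);by=-6.3
P=[(boxp(B,by,75,107.5,0),(0,255,255)),(boxp(B,by,75,107.5,30),(0,0,255))]
for y in(-66,0,66): P.append((frame(B,by,[(-75,y-25,30),(75,y-25,30),(75,y+25,30),(-75,y+25,30)]),(0,255,0)))
P.append((boxp((387.3,259.4),-.4,80,120,12),(255,0,0)))
H=frame(B,by,[(135,0,0)])[0]
T=[]
a=np.radians(84); 
for y in(-60,60): T.append((135-235*np.cos(a),y,75+235*np.sin(a)))
P.append((frame(B,by,T),(255,255,0)))
G=(471,-327)
P.append((boxp(G,-7,75,40,55),(0,0,255)))
t=bot.read_camera("top"); s=bot.read_camera("scene")
draw(t,270,150,355,250,8,P,"pics/o1.png"); draw(s,260,160,400,270,5,P,"pics/o2.png")
E
```

```text
(no output)
```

View pics/o1.png

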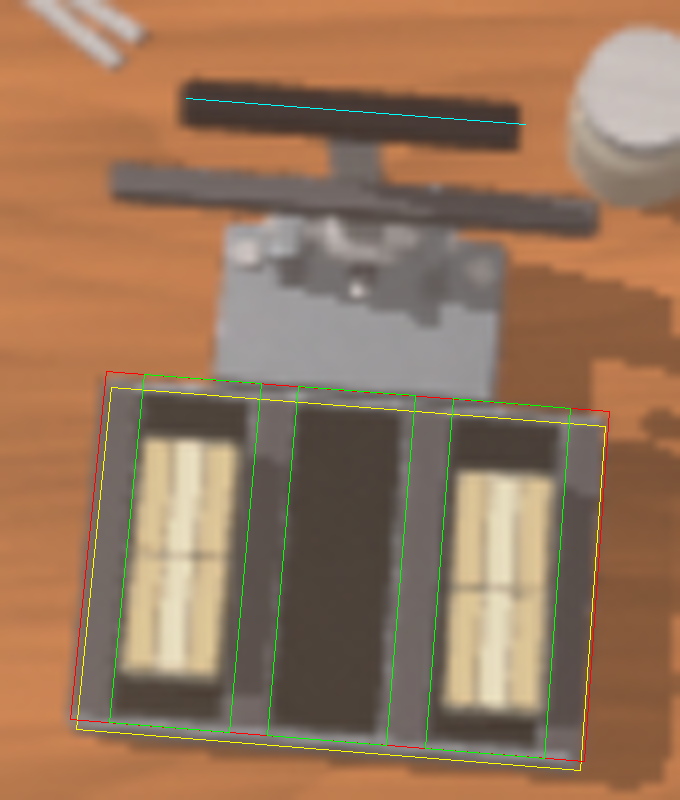

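View pics/o2.png

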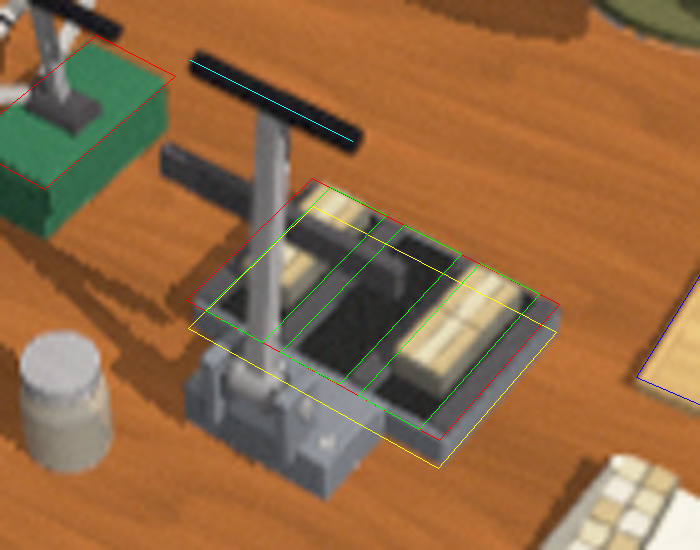

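```bash
cat > mv.py <<'E'
from ov import *
def q(yaw):
    a=np.radians(yaw); c,s=np.cos(a),np.sin(a)
    M=np.array([[c,0,-s],[s,0,c],[0,-1,0.]])
    x,y,z,w=R.from_matrix(M).as_quat(); return np.array([w,x,y,z])
def best(pos,yaw):
    o=[]
    for y in(yaw,yaw+180):
        j=bot.ik(np.array(pos,float),q(y))
        if j is not None: o.append((abs(j[5]),y,j))
    return min(o,key=lambda a:a[0]) if o else None
def st():
    s=bot.read_state(); return s["clock"].__round__(2) if hasattr(s["clock"],"__round__") else s["clock"],s["ee_pos"].round(1),s["ft_force"].round(1),round(s["grip_width"],1)
E
python3 - <<'E'
from mv import *
print(bot.tip_reach)
for n,p,y in [("lev",(491,-300,178),-7),("levup",(491,-300,270),-7),("idle",(395,-290,145),-7),("bed",(508,-47,57),83.7),("st",(604,326,29),91.7),("st2",(591,182,29),90),("tr",(387,259,40),90),("tr-",(387,187,40),90),("tr+",(387,331,40),90),("T",(617,-60,309),-6.3),("Tdn",(409,0,80),-6.3),("Tr",(612,-97,309),-6.3)]:
    b=best(p,y); print(n,b and (b[1],b[2].round(2)))
E
```

```text
19.0
lev (-7, array([-0.61,  0.42,  1.53, -0.  ,  1.19, -0.49]))
levup (-7, array([-0.61,  0.34,  1.42, -0.  ,  1.38, -0.49]))
idle (-7, array([-0.71,  0.29,  1.8 , -0.  ,  1.05, -0.59]))
bed (263.7, array([-0.16,  0.47,  1.8 , -0.  ,  0.88,  1.52]))
st (91.7, array([ 0.44,  0.83,  1.24, -0.  ,  1.07, -1.16]))
st2 (90, array([ 0.24,  0.7 ,  1.48, -0.  ,  0.96, -1.33]))
tr (90, array([ 0.51,  0.42,  1.93, -0.  ,  0.8 , -1.06]))
tr- (90, array([ 0.36,  0.36,  2.02, -0.  ,  0.76, -1.21]))
tr+ (90, array([ 0.64,  0.49,  1.81, -0.  ,  0.84, -0.94]))
T (-6.3, array([-0.16,  0.43,  1.22, -0.  ,  1.5 , -0.05]))
Tdn (-6.3, array([-0.09,  0.24,  2.06, -0.  ,  0.84,  0.02]))
Tr (-6.3, array([-0.22,  0.43,  1.22, -0.  ,  1.5 , -0.11]))
```

Run:
```python
from mv import *
bot.move_gripper(60,25)
bot.move_to((491,-300,260),q(-7)); print(st())
print(bot.servo_line((491,-300,178),speed=100,until_force=15),st())
t=bot.read_camera("top"); s=bot.read_camera("scene")
crop(t,350,150,470,270,5,"pics/l1t.png"); crop(s,230,110,320,210,6,"pics/l1s.png")
```

```text
(2.23, array([ 490.4, -300.9,  259.9]), array([0.1, 0.6, 0.8]), 59.7)
False (3.2, array([ 491.2, -300.2,  178.7]), array([ 0.8, -0.2, -0.6]), 59.9)
```

View pics/l1s.png

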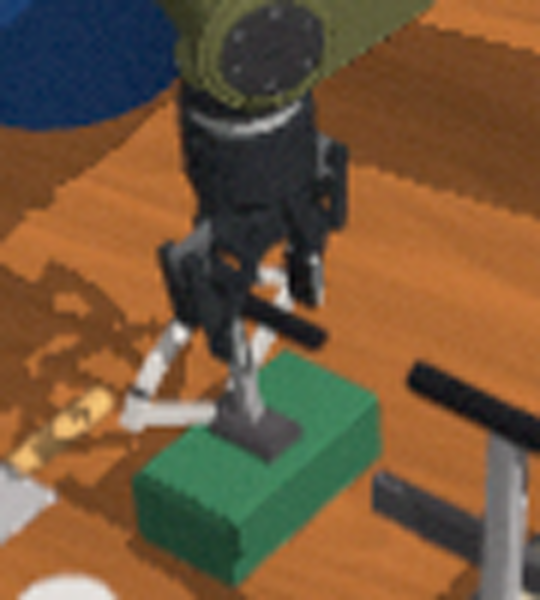

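The scene crop shows the open jaws straddling the black handle at about (285,315). I'll close them and swing the lever to idle along the arc.

Run:
```python
from mv import *
bot.move_gripper(10,25); print(st())
H=np.array([479.5,-300.,60.]); ux=np.array([np.cos(np.radians(-7)),np.sin(np.radians(-7)),0]); uz=np.array([0,0,1.])
def pt(th,r=120):
    a=th-45; return H+r*(np.sin(np.radians(a))*ux+np.cos(np.radians(a))*uz)
p=bot.read_state()["ee_pos"]; d=p-H; th=45+np.degrees(np.arctan2(d@ux,d[2])); print("th0",th,np.hypot(d@ux,d[2]))
for a in list(np.arange(th-9,4,-9))+[0]:
    hit=bot.servo_line(pt(a),speed=80,until_force=25); print(round(a,1),hit,st())
    if hit: break
if not hit: print(bot.servo_line(pt(-6),speed=25,until_force=20),st())
```

```text
(3.77, array([ 491.1, -300. ,  178.2]), array([-0.5,  0.8,  3. ]), 15.3)
th0 50.55842611186477 118.80293688337777
41.6 False (4.15, array([ 472. , -298.2,  179.7]), array([-0.6,  8.2,  3.3]), 14.9)
32.6 False (4.53, array([ 453.7, -296.5,  177.2]), array([-0.5,  5.9,  2.3]), 15.2)
23.6 False (4.92, array([ 435.8, -294.7,  171.6]), array([-1.4,  2.9,  1. ]), 15.1)
14.6 False (5.3, array([ 419.1, -292.9,  163.5]), array([-1.1, -2.9, -0.7]), 15.4)
5.6 False (5.68, array([ 403.5, -290.9,  152.4]), array([-1.4, -4.4, -1.2]), 14.9)
0 False (5.97, array([ 395.3, -289.9,  144.8]), array([ 2.7, -5.8, -0.2]), 14.6)
True (6.23, array([ 395.3, -290.1,  144.7]), array([2.1, 0.7, 5.7]), 15.1)
```

Run:
```python
from mv import *
bot.move_gripper(45); print(st())
p=bot.read_state()["ee_pos"]; bot.servo_line(p+[0,0,100],speed=150)
bot.move_to((380,-150,300),q(83.7))
t=bot.read_camera("top"); s=bot.read_camera("scene"); print(st())
crop(t,372,190,432,262,8,"pics/l2t.png"); crop(s,240,145,300,210,8,"pics/l2s.png")
cv2.imwrite("pics/top1.png",t["image"])
```

```text
(6.63, array([ 395. , -290.2,  144.2]), array([0.1, 0.2, 0.4]), 44.9)
(8.77, array([ 380. , -150.3,  299.6]), array([ 1. , -0.5, -0.2]), 44.9)
```

View pics/l2s.png

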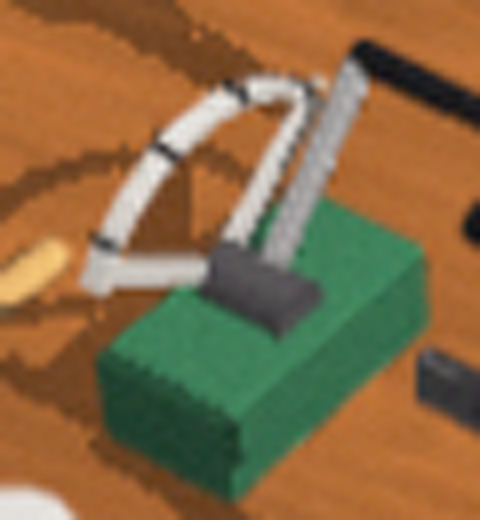

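View pics/top1.png

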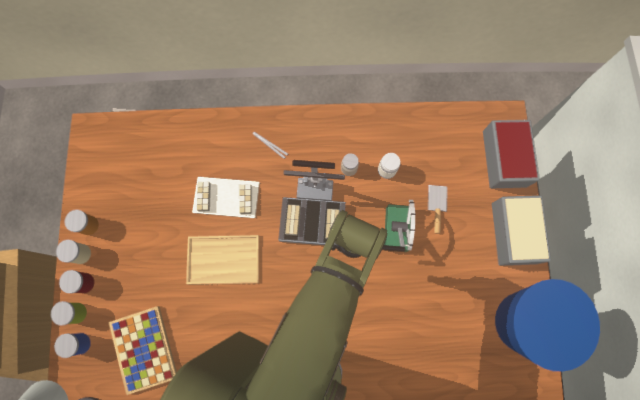

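```bash
cat > job.py <<'E'
from mv import *
B=np.array([508.,-47.]);by=-6.3
T=np.array([387.3,259.4]);ty=-0.4
PARK=(250,-400,300)
def park():
    bot.move_to(PARK,q(0))
def find(reg,z,lo,hi):
    t=bot.read_camera("top"); Z=cloud(t)[...,2]; hsv=cv2.cvtColor(t["image"],cv2.COLOR_BGR2HSV)
    m=np.zeros((400,640),bool); m[reg[1]:reg[3],reg[0]:reg[2]]=1
    m&=(Z>lo)&(Z<hi)&(hsv[...,2]>120)&(hsv[...,1]<130)
    return comps(t,m,z,120),t
def pick(x,y,yaw,z,up=150,open_=58):
    qq=q(yaw+90)
    bot.move_gripper(open_,40)
    bot.move_to((x,y,z+up),qq)
    hit=bot.servo_line((x,y,z),qq,speed=120,until_force=12)
    print("down hit",hit,st())
    if hit: 
        return False
    bot.move_gripper(30,60); print("grip",st())
    p=bot.read_state()["ee_pos"]
    bot.servo_line((p[0],p[1],p[2]+60),qq,speed=120); print("lift",st())
    return True
def place(x,y,yaw,z,up=100,open_=52):
    qq=q(yaw+90)
    bot.move_to((x,y,z+up),qq); print("above",st())
    bot.servo_line((x,y,z+12),qq,speed=120)
    hit=bot.servo_line((x,y,z-2),qq,speed=25,until_force=5); print("place hit",hit,st())
    bot.move_gripper(open_); 
    p=bot.read_state()["ee_pos"]
    bot.servo_line((x,y,p[2]+up),qq,speed=150); print("rel",st())
E
python3 - <<'E'
from job import *
park()
L,t=find((280,190,350,245),54,44,62); [print(o) for o in L]
b=[o for o in L if o["ctr"][1]<-50][0]
if pick(b["ctr"][0],b["ctr"][1],by,55):
    g=frame(T,ty,[(0,-72,0)])[0]; print(g)
    bot.servo_line((*bot.read_state()["ee_pos"][:2],160),q(by+90))
    place(g[0],g[1],ty,55-30+6+1)
t=bot.read_camera("top"); crop(t,170,150,370,300,4,"pics/p1.png")
E
```

```text
{'box': [285, 205, 15, 30], 'area': 359, 'ctr': array([508.8,  19.4]), 'mean': array([508.6,  19.4]), 'size': array([100.3,  40.5]), 'yaw': -6.3}
{'box': [325, 209, 14, 30], 'area': 358, 'ctr': array([ 491.5, -111.5]), 'mean': array([ 490.7, -111.7]), 'size': array([99.4, 39.9]), 'yaw': -5.1}
down hit False (13.03, array([ 491.8, -111.6,   55.6]), array([-0.1,  0.6,  1. ]), 57.8)
grip (13.33, array([ 491.9, -111.6,   55.8]), array([-0.9, -0.3,  6.5]), 38.7)
lift (13.99, array([ 491.5, -111.5,  115.2]), array([-0.9,  0.6, -3. ]), 38.7)
[386.79734926 187.40175459   0.        ]
above (15.64, array([387.3, 186.9, 131.9]), array([ 0.8,  0.1, -1.3]), 38.6)
place hit True (17.02, array([386.8, 187.4,  31.8]), array([-2.7, -1.7,  9.1]), 38.8)
rel (18.12, array([386.4, 187.3, 130.6]), array([-0.2,  0.1, -0.1]), 51.9)
```

View pics/p1.png

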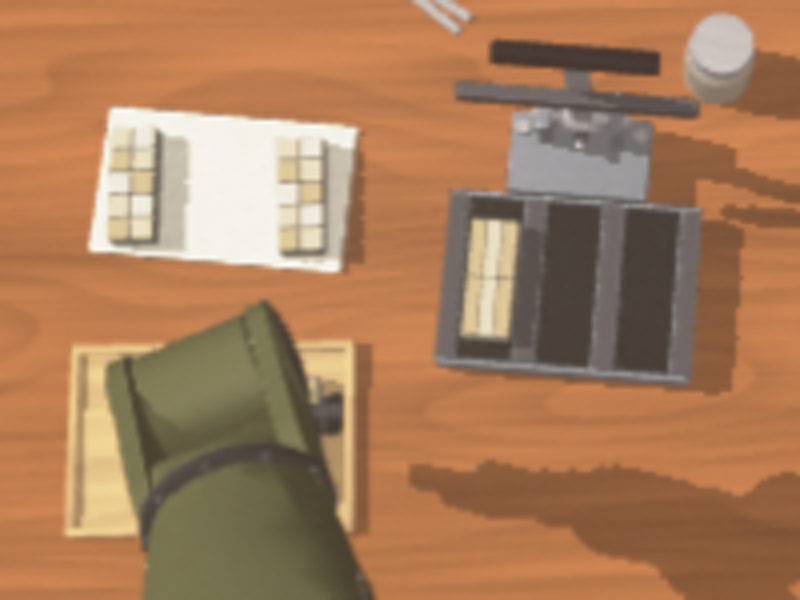

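The bed is clear apart from the left-lane bar at about (490,280). I'll measure that bar again and move it.

Run:
```python
from job import *
L,t=find((270,190,350,260),54,44,62); [print(o) for o in L]
b=L[0]
if pick(b["ctr"][0],b["ctr"][1],by,55):
    g=frame(T,ty,[(0,0,0)])[0]
    bot.servo_line((*bot.read_state()["ee_pos"][:2],160),q(by+90))
    place(g[0],g[1],ty,55-30+6+1)
park()
t=bot.read_camera("top"); crop(t,170,150,370,300,4,"pics/p2.png")
L,t=find((180,225,270,295),30,20,40); [print("tray",o) for o in L]
L,t=find((185,165,270,225),30,20,40); [print("stock",o) for o in L]
```

```text
{'box': [285, 205, 15, 30], 'area': 358, 'ctr': array([508.8,  19.4]), 'mean': array([508.6,  19.6]), 'size': array([100.3,  40.5]), 'yaw': -6.3}
down hit False (20.74, array([509.2,  19.4,  55.6]), array([ 0.2, -0.2,  0.3]), 58.2)
grip (21.04, array([509.2,  19.4,  55.8]), array([-1.6,  0.3,  5.4]), 38.5)
lift (21.7, array([508.9,  19.4, 115.2]), array([ 0.3, -0.2, -2.2]), 38.6)
above (23.19, array([387.8, 258.8, 131.8]), array([ 0.6,  0.1, -1.8]), 38.6)
place hit True (24.57, array([387.3, 259.4,  31.8]), array([-2.6, -1.8,  9. ]), 38.7)
rel (25.68, array([387. , 259.2, 130.5]), array([-0. ,  0.6, -0.8]), 52.0)
tray {'box': [216, 244, 14, 31], 'area': 385, 'ctr': array([386.3, 255.3]), 'mean': array([386. , 255.2]), 'size': array([99.5, 42.4]), 'yaw': -1.4}
tray {'box': [237, 244, 13, 31], 'area': 368, 'ctr': array([384.8, 185.8]), 'mean': array([385.9, 185.3]), 'size': array([100.3,  40.2]), 'yaw': 0.3}
stock {'box': [197, 182, 13, 29], 'area': 342, 'ctr': array([603.6, 325.7]), 'mean': array([603.8, 326.4]), 'size': array([101. ,  41.7]), 'yaw': 1.6}
stock {'box': [239, 184, 12, 30], 'area': 347, 'ctr': array([591.1, 182.5]), 'mean': array([591.2, 182.4]), 'size': array([101.8,  38. ]), 'yaw': 0.5}
```

View pics/p2.png

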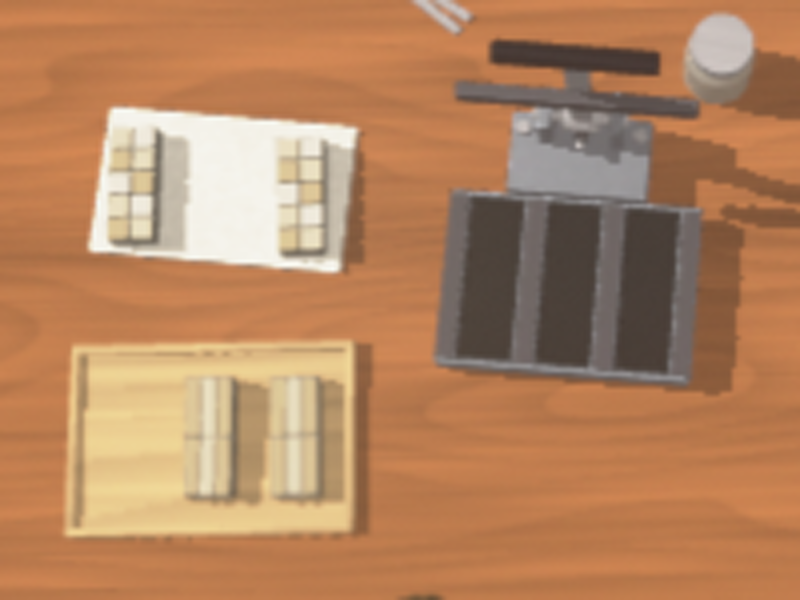

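Run:
```python
from job import *
t=bot.read_camera("top"); s=bot.read_camera("scene")
crop(t,276,192,350,250,10,"pics/b1.png"); crop(s,290,190,380,265,8,"pics/b2.png")
```

```text
(no output)
```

View pics/b1.png

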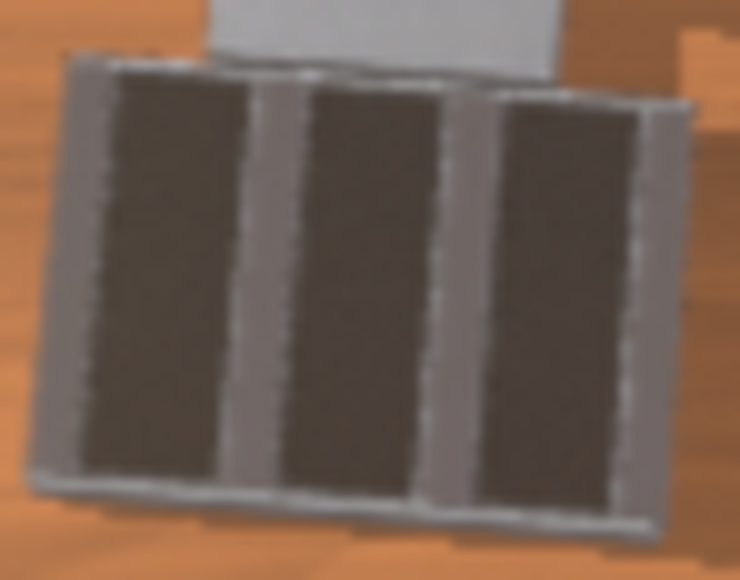

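View pics/b2.png

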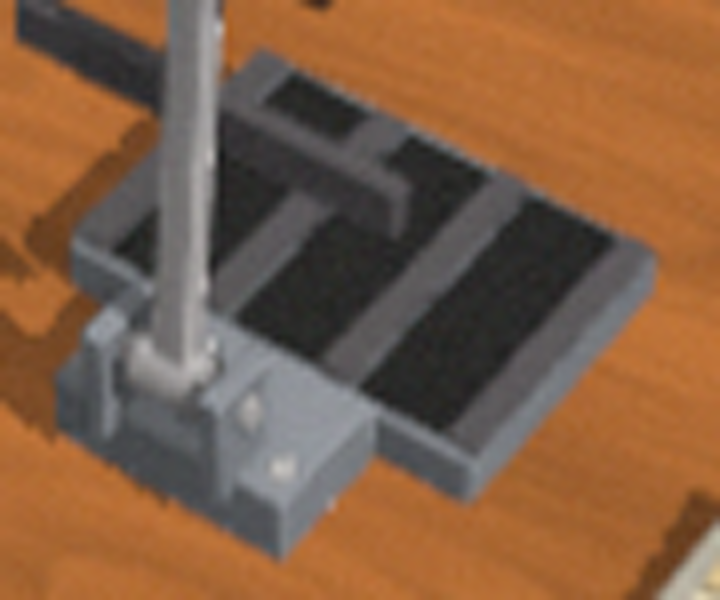

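Run:
```python
from job import *
t=bot.read_camera("top"); s=bot.read_camera("scene")
f=lambda *p:[(276+x/10-.45,192+y/10-.45) for x,y in p]
g=lambda *p:[(290+x/8-.44,190+y/8-.44) for x,y in p]
def loc(P):
    a=np.radians(by); d=P[:,:2]-B; return np.c_[d@[np.cos(a),np.sin(a)],d@[-np.sin(a),np.cos(a)]].round(1)
print("mid",loc(plane(t,f((312,88),(440,97),(283,488),(412,500)),30)))
print("L",loc(plane(t,f((118,72),(250,80),(80,470),(215,480)),30)))
print("R",loc(plane(t,f((505,102),(637,110),(475,505),(607,512)),30)))
print("scene +y lane",loc(plane(s,g((362,385),(450,432),(520,196),(612,243)),30)))
print("top outer far z35",loc(plane(t,f((70,55),(693,103)),35)),"near",loc(plane(t,f((30,480),(660,525)),35)))
```

```text
mid [[ 67.4  24.5]
 [ 67.8 -19.2]
 [-69.8  22.1]
 [-70.3 -21.1]]
L [[ 67.6  90.9]
 [ 68.5  45.8]
 [-69.3  90.2]
 [-69.   45. ]]
R [[ 67.9 -41.3]
 [ 68.8 -86.3]
 [-70.3 -42.2]
 [-69.  -86.2]]
scene +y lane [[ 66.2  49.3]
 [ 65.6  94. ]
 [-64.1  43.5]
 [-64.3  92. ]]
top outer far z35 [[  71.1  107.3]
 [  71.6 -104.9]] near [[ -74.7  106. ]
 [ -72.6 -103.9]]
```

```bash
sed -i 's/^B=.*/B=np.array([508.1,-46.]);by=-6.0/' job.py
python3 - <<'E'
from job import *
L,t=find((185,165,270,225),30,20,40)
for b,ly in ((min(L,key=lambda o:o["ctr"][1]),-66),):
    c=(b["ctr"]+b["mean"])/2; print(b)
    if pick(c[0],c[1],b["yaw"],32):
        bot.servo_line((*bot.read_state()["ee_pos"][:2],160),q(b["yaw"]+90))
        g=frame(B,by,[(0,ly,0)])[0]; print(g)
        place(g[0],g[1],by,56)
bot.move_to((560,250,300),q(90))
t=bot.read_camera("top"); crop(t,170,150,370,300,4,"pics/p3.png")
L,_=find((185,165,270,225),30,20,40);[print("stock",o) for o in L]
L,_=find((280,190,350,260),54,44,62);[print("bed",o) for o in L]
E
```

```text
{'box': [239, 184, 12, 30], 'area': 346, 'ctr': array([590.6, 182.5]), 'mean': array([590.6, 182.3]), 'size': array([102.8,  38. ]), 'yaw': 0.4}
down hit False (32.61, array([591. , 182.5,  32.8]), array([-0.3, -0.2, -0.8]), 58.0)
grip (32.91, array([591.1, 182.5,  33. ]), array([-1.3,  0.8,  5.6]), 38.3)
lift (33.57, array([590.7, 182.5,  92.3]), array([-0.3,  0.3, -2.3]), 38.3)
[ 501.20112142 -111.63844509    0.        ]
above (35.34, array([ 501.7, -110.9,  155.9]), array([-0.3, -0.3, -1.3]), 38.7)
place hit True (36.7, array([ 501.2, -111.7,   56.9]), array([-2.3,  1. ,  9.4]), 38.3)
rel (37.8, array([ 500.8, -111.5,  155.4]), array([ 0.3, -0.3,  0.5]), 51.9)
bed {'box': [326, 206, 14, 30], 'area': 346, 'ctr': array([ 502.5, -113.2]), 'mean': array([ 502. , -113.4]), 'size': array([98.9, 39.7]), 'yaw': -5.9}
```

View pics/p3.png

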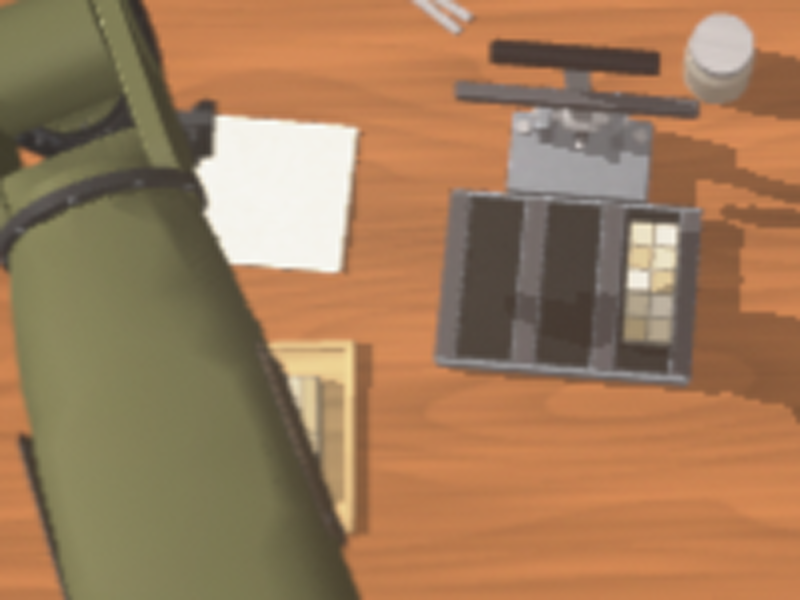

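The bar lies in the right lane, around (652,283). The second fresh bar goes into the left lane.

Run:
```python
from job import *
bot.move_to((450,-60,300),q(84))
L,t=find((185,165,270,225),30,20,40); print(L)
b=L[0]; ly=66; c=(b["ctr"]+b["mean"])/2
if pick(c[0],c[1],b["yaw"],32):
    bot.servo_line((*bot.read_state()["ee_pos"][:2],160),q(b["yaw"]+90))
    g=frame(B,by,[(0,ly,0)])[0]; print(g)
    place(g[0],g[1],by,56)
park()
t=bot.read_camera("top"); crop(t,170,150,370,300,4,"pics/p4.png")
s=bot.read_camera("scene"); crop(s,280,170,480,310,4,"pics/p4s.png")
for n,r,z,lo,hi in(("bed",(280,190,350,260),54,44,62),("tray",(180,225,270,295),30,20,40)):
    L,_=find(r,z,lo,hi)
    for o in L:
        d=o["ctr"]-(B if n=="bed" else T); a=np.radians(by if n=="bed" else ty)
        print(n,o,"local",(d@[np.cos(a),np.sin(a)]).round(1),(d@[-np.sin(a),np.cos(a)]).round(1))
```

```text
[{'box': [197, 182, 13, 29], 'area': 341, 'ctr': array([603.9, 325.7]), 'mean': array([603.7, 326.5]), 'size': array([100.4,  41.7]), 'yaw': 1.7}]
down hit False (43.93, array([604.2, 326.3,  32.9]), array([0.3, 0.1, 0.3]), 57.8)
grip (44.23, array([604.2, 326.4,  33.1]), array([-0.7,  0.4,  6.1]), 38.4)
lift (44.89, array([603.9, 326.2,  92.3]), array([-0.4, -0.6, -2.4]), 38.6)
[514.99887858  19.63844509   0.        ]
above (46.71, array([515.5,  20.3, 156. ]), array([-0.3,  0.7, -1.8]), 38.3)
place hit True (48.06, array([515.1,  19.6,  57.1]), array([-2. , -0.8,  6.1]), 38.2)
rel (49.16, array([514.6,  19.6, 155.6]), array([-0.1, -0.3, -0.6]), 51.9)
bed {'box': [286, 202, 14, 31], 'area': 354, 'ctr': array([516.7,  17.7]), 'mean': array([516.1,  17.7]), 'size': array([100.4,  40.3]), 'yaw': -6.3} local 1.9 64.2
bed {'box': [326, 206, 14, 30], 'area': 352, 'ctr': array([ 501.7, -113.2]), 'mean': array([ 501.4, -113.3]), 'size': array([100.6,  39.7]), 'yaw': -5.8} local 0.7 -67.5
tray {'box': [216, 244, 13, 31], 'area': 385, 'ctr': array([386.3, 255.8]), 'mean': array([385.7, 255.2]), 'size': array([100.9,  40.2]), 'yaw': 0.8} local -1.0 -3.6
tray {'box': [237, 244, 13, 31], 'area': 371, 'ctr': array([384.7, 185.8]), 'mean': array([385.7, 185.2]), 'size': array([100.4,  40.2]), 'yaw': 0.3} local -2.1 -73.6
```

View pics/p4.png

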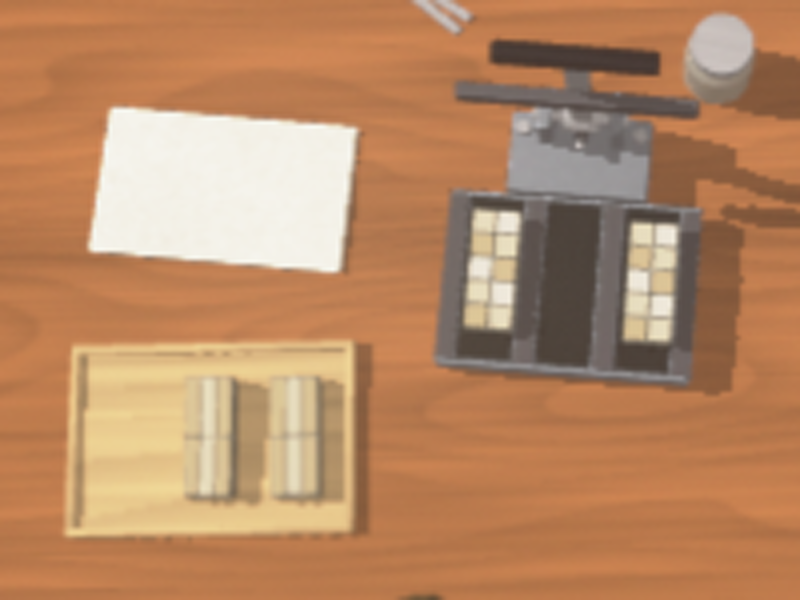

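View pics/p4s.png

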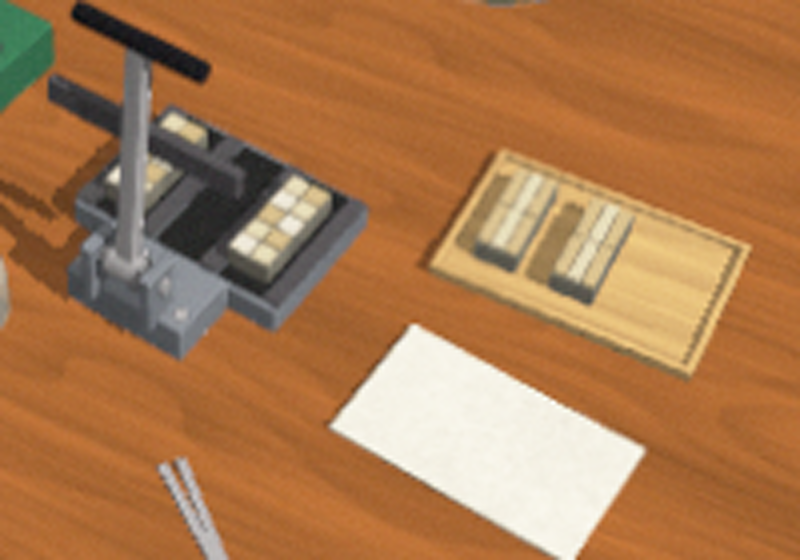

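Run:
```python
from job import *
s=bot.read_camera("scene"); t=bot.read_camera("top")
crop(s,300,195,380,265,10,"pics/b3.png"); crop(t,276,192,350,250,10,"pics/b4.png")
```

```text
(no output)
```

View pics/b3.png

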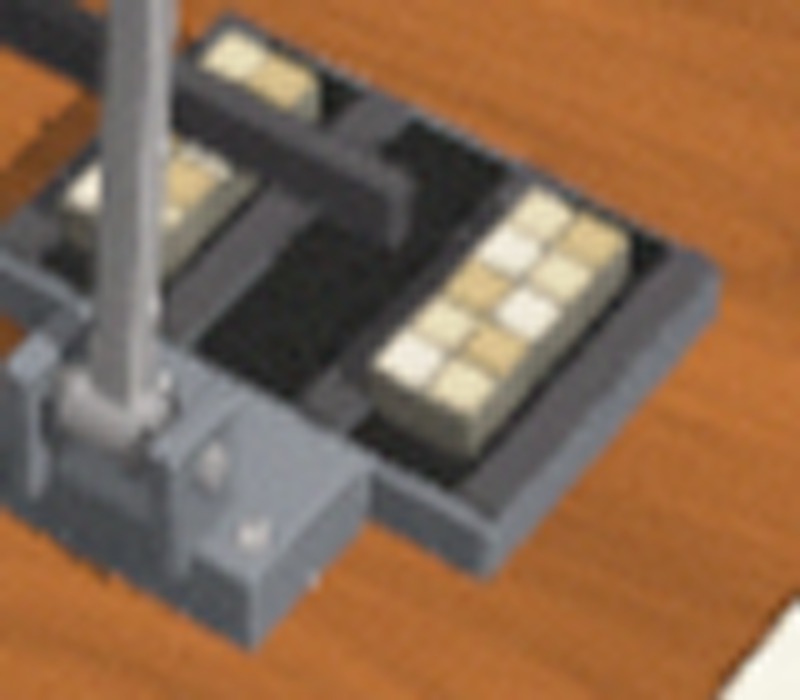

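View pics/b4.png

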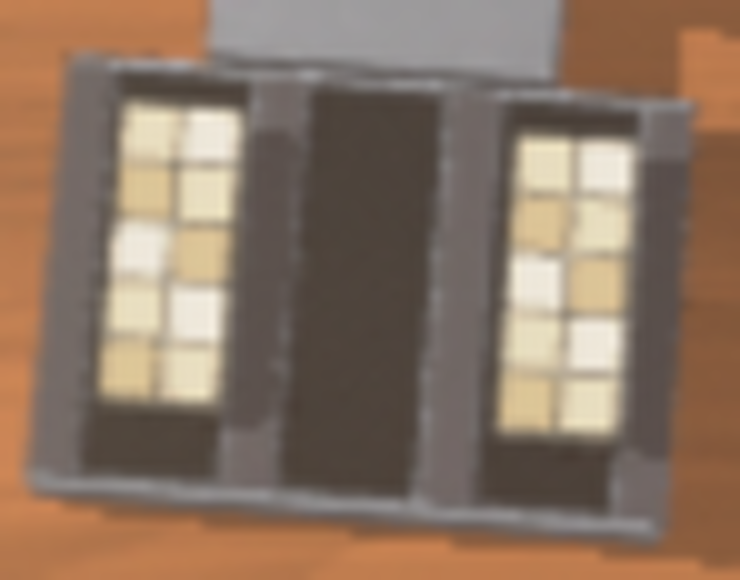

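Run:
```python
from job import *
s=bot.read_camera("scene"); t=bot.read_camera("top")
g=lambda *p:[(300+x/10-.45,195+y/10-.45) for x,y in p]
f=lambda *p:[(276+x/10-.45,192+y/10-.45) for x,y in p]
def loc(P):
    a=np.radians(by); d=P[:,:2]-B; return np.c_[d@[np.cos(a),np.sin(a)],d@[-np.sin(a),np.cos(a)]].round(1)
L=loc(plane(s,g((375,370),(468,415),(538,188),(630,240)),54)); print("bar top scene",L,L.mean(0))
L=loc(plane(s,g((372,402),(470,457)),30)); print("bar bottom near end",L)
L=loc(plane(s,g((350,430),(450,487),(0,0)),30)); print("mat near end",L[:2])
L=loc(plane(s,g((488,575),(718,285)),0)); print("bed +y side bottom corners z0?",L)
L=loc(plane(s,g((490,545),(720,265)),35)); print("bed +y side top corners z35",L, L.mean(0))
for n,p in(("L",((120,102),(243,108),(98,400),(220,404))),("R",((517,133),(636,138),(497,432),(620,437)))):
    L=loc(plane(t,f(*p),54)); print(n,L,L.mean(0))
```

```text
bar top scene [[ 56.6  49.9]
 [ 54.8  86.5]
 [-45.1  48.9]
 [-43.1  88.3]] [ 5.8 68.4]
bar bottom near end [[52.  45.9]
 [52.7 86.7]]
mat near end [[66.5 46.9]
 [67.4 88.5]]
bed +y side bottom corners z0? [[ 71.1 107.4]
 [-85.9 101.9]]
bed +y side top corners z35 [[ 83.6 115.3]
 [-66.5 111.9]] [  8.55 113.6 ]
L [[ 52.4  85.7]
 [ 53.5  44.4]
 [-48.5  83.6]
 [-46.8  43.4]] [ 2.65  64.275]
R [[ 51.9 -47.6]
 [ 53.2 -87.3]
 [-49.1 -48.3]
 [-47.7 -88.8]] [  2.075 -68.   ]
```

The bars read about 2–3 mm off centre, in +x and −y relative to the lanes. I'll nudge both of them.

Run:
```python
from job import *
for ly in(-66,66):
    g=frame(B,by,[(0,ly,0)])[0]; h=frame(B,by,[(-2.5,ly+1.5,0)])[0]; qq=q(by+90)
    bot.move_gripper(54,40)
    bot.move_to((g[0],g[1],140),qq)
    print(bot.servo_line((g[0],g[1],56),qq,speed=120,until_force=12))
    bot.move_gripper(30,40); print(st())
    bot.servo_line((g[0],g[1],60),qq,speed=60)
    bot.servo_line((h[0],h[1],60),qq,speed=40)
    print(bot.servo_line((h[0],h[1],54.5),qq,speed=25,until_force=5),st())
    bot.move_gripper(52)
    bot.servo_line((h[0],h[1],150),qq,speed=150)
park()
t=bot.read_camera("top"); crop(t,276,192,350,250,10,"pics/b5.png"); cv2.imwrite("pics/top5.png",t["image"])
L,_=find((280,190,350,260),54,44,62); [print(o) for o in L]
```

```text
False
(54.31, array([ 501.7, -111.8,   57. ]), array([-1.7,  0.5,  6.5]), 39.0)
True (55.03, array([ 499.1, -109.9,   56.8]), array([-1.8,  0.4,  3.6]), 39.0)
False
(58.02, array([515.5,  19.6,  57. ]), array([-1.2, -1.2,  6.5]), 39.1)
True (58.74, array([512.9,  21.4,  56.8]), array([-0.3, -0.4,  3.5]), 38.9)
{'box': [285, 203, 15, 31], 'area': 358, 'ctr': array([513.9,  19.4]), 'mean': array([513.8,  19.2]), 'size': array([101.1,  40.6]), 'yaw': -6.1}
{'box': [325, 206, 14, 31], 'area': 355, 'ctr': array([ 499.7, -111.3]), 'mean': array([ 498.9, -111.2]), 'size': array([100.5,  39.8]), 'yaw': -5.9}
```

View pics/b5.png

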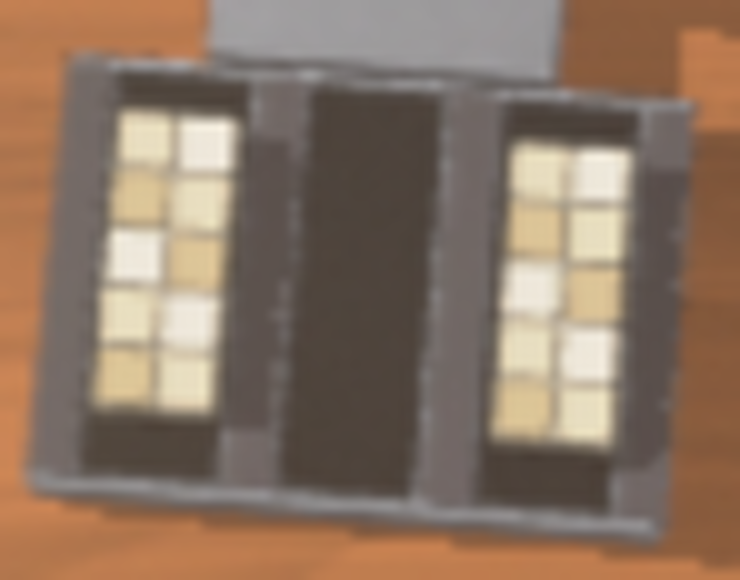

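Run:
```python
from job import *
qq=q(by)
def pt(el,dz=5,r=235):
    e=np.radians(el); p=frame(B,by,[(135-r*np.cos(e)-1,38+1,0)])[0]; p[2]=75+r*np.sin(e)+dz; return p
bot.move_gripper(50,40)
p=pt(84); print(p)
bot.move_to((p[0]-60,p[1],400),qq); bot.servo_line((p[0],p[1],390),qq,speed=150)
print(bot.servo_line(p,qq,speed=80,until_force=12),st())
t=bot.read_camera("top"); s=bot.read_camera("scene")
crop(s,250,90,400,240,4,"pics/c1.png")
```

```text
[621.01292038 -18.65280324 313.71264541]
False (65.47, array([621.1, -18.7, 314.3]), array([-0.1,  0.6, -0.7]), 50.1)
```

View pics/c1.png

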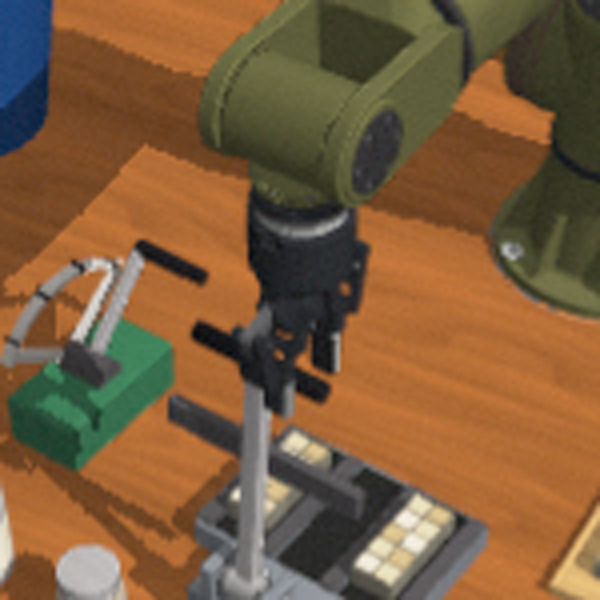

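The jaws straddle the T handle at about (290,370), just to the +y side of the arm. I'll close them and swing the arm down.

Run:
```python
from job import *
qq=q(by)
def pt(el,dz,r=235):
    e=np.radians(el); p=frame(B,by,[(135-r*np.cos(e)-1,38+1,0)])[0]; p[2]=75+r*np.sin(e)+dz; return p
bot.move_gripper(10,40); print(st())
for el in list(range(78,5,-6))+[3,0]:
    hit=bot.servo_line(pt(el,5),qq,speed=90,until_force=40); s=st()
    print(el,hit,s, (s[1]-pt(el,5)).round(1))
    if hit: break
```

```text
(65.97, array([621.2, -18.7, 314.1]), array([1.5, 0.5, 2.2]), 16.5)
78 False (66.4, array([597.2, -16.1, 310.2]), array([4.2, 1.4, 1.8]), 16.9) [0.3 0.  0.3]
72 False (66.83, array([573.8, -13.6, 303.7]), array([5.7, 1.5, 1.5]), 16.3) [0.6 0.  0.2]
66 False (67.25, array([551. , -11.2, 295.2]), array([3.3, 2.6, 5.9]), 16.5) [0.6 0.  0.5]
60 False (67.67, array([529.3,  -8.9, 283.8]), array([5.2, 1.7, 3.5]), 16.6) [0.7 0.  0.3]
54 False (68.1, array([508.9,  -6.8, 270.8]), array([4.6, 3.3, 5.1]), 16.5) [ 0.8 -0.   0.7]
48 False (68.53, array([490.1,  -4.8, 255.2]), array([7.7, 3.5, 3.5]), 16.4) [ 1.  -0.   0.6]
42 False (68.95, array([473. ,  -3. , 237.7]), array([9.2, 3.2, 1.7]), 16.5) [ 1.2 -0.   0.5]
36 False (69.38, array([457.6,  -1.4, 218.4]), array([ 9. ,  2.3, -0.2]), 16.8) [ 1.2 -0.1  0.3]
30 False (69.8, array([444.2,  -0. , 197.8]), array([7.3, 2.3, 1.6]), 16.5) [ 1.2 -0.1  0.3]
24 False (70.22, array([433.1,   1.1, 175.7]), array([ 9. ,  2.5, -1.5]), 16.3) [ 1.2 -0.1  0.1]
18 False (70.65, array([424.3,   2. , 152.5]), array([ 9.5,  2.3, -3. ]), 16.6) [ 1.1 -0.1 -0.1]
12 False (71.08, array([418.1,   2.6, 128.7]), array([10.9,  1.2, -4.1]), 16.4) [ 1.3 -0.2 -0.2]
6 False (71.5, array([414.5,   3. , 104.4]), array([11.3,  1.2, -5.7]), 16.7) [ 1.5 -0.2 -0.2]
3 False (71.78, array([413.7,   3.1,  92.1]), array([13. ,  1.2, -5.8]), 16.1) [ 1.6 -0.2 -0.2]
0 True (71.99, array([413.6,   3. ,  80.7]), array([ 3.2,  0.1, -5.4]), 16.5) [ 1.9 -0.3  0.7]
```

Run:
```python
from job import *
bot.move_gripper(45); print(st())
p=bot.read_state()["ee_pos"]; bot.servo_line((p[0],p[1],p[2]+90),speed=120)
park(); bot.dwell(0.3)
t=bot.read_camera("top"); s=bot.read_camera("scene"); print(st())
crop(s,230,140,400,270,4,"pics/c2s.png"); crop(t,180,140,440,300,3,"pics/c2t.png")
C=cloud(t); print(C[218:224,312:316,2].round())
```

```text
(72.38, array([413.6,   3.3,  81.7]), array([ 0.6, -0.4,  0.3]), 44.8)
(75.33, array([ 250.2, -399.9,  300. ]), array([-0.2,  0.5, -0. ]), 44.9)
[[80. 79. 85. 72.]
 [87. 80. 84. 72.]
 [81. 84. 82. 71.]
 [86. 84. 73. 79.]
 [85. 84. 66. 73.]
 [77. 82. 27. 35.]]
```

View pics/c2s.png

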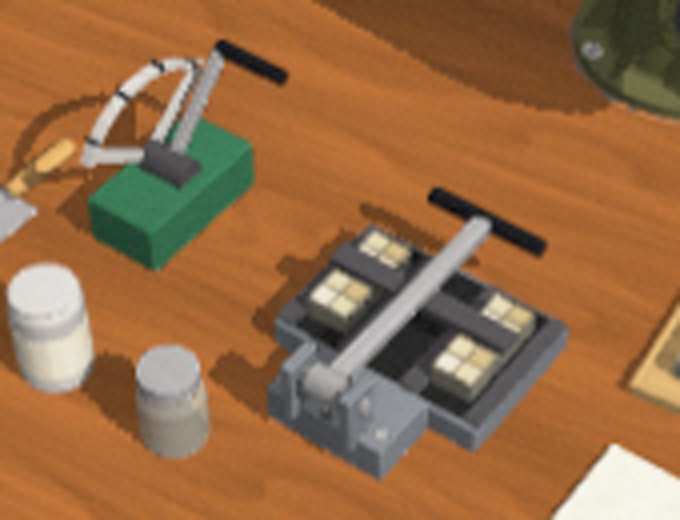

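View pics/c2t.png

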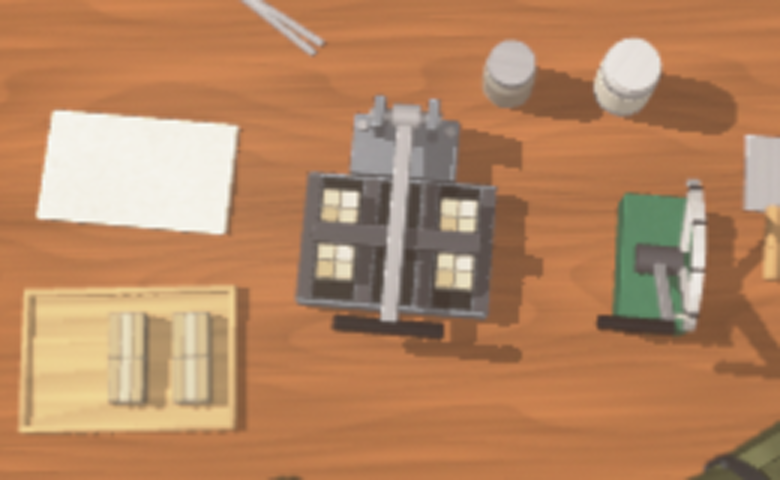

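The clamp is down and holding, and all the bars are still in place. Next is the lever, to 60°.

Run:
```python
from job import *
H=np.array([479.5,-300.,60.]); ux=np.array([np.cos(np.radians(-7)),np.sin(np.radians(-7)),0]); uz=np.array([0,0,1.])
def pt(th,r=120):
    a=th-45; return H+r*(np.sin(np.radians(a))*ux+np.cos(np.radians(a))*uz)
bot.move_gripper(50,25); p=pt(0)
bot.move_to(p+[0,0,100],q(-7))
print(bot.servo_line(p,speed=100,until_force=12),st())
bot.move_gripper(10,25); print(st())
for a in range(10,61,10):
    hit=bot.servo_line(pt(a),speed=80,until_force=30); print(a,hit,st(),(bot.read_state()["ee_pos"]-pt(a)).round(1))
    if hit: break
bot.move_gripper(45); print(st())
p=bot.read_state()["ee_pos"]; bot.servo_line(p+[0,0,100],speed=120)
park(); t=bot.read_camera("top"); s=bot.read_camera("scene"); print(st())
crop(t,372,190,432,262,8,"pics/l4t.png"); crop(s,240,145,300,210,8,"pics/l4s.png")
```

```text
False (77.49, array([ 395.5, -289.9,  145.5]), array([ 0.3, -0.6, -0.2]), 49.8)
(77.89, array([ 395.3, -289.7,  145.2]), array([-2. ,  0.9,  4.8]), 15.2)
10 False (78.3, array([ 410.9, -291.5,  159.4]), array([-11.6,   5.4,  18.3]), 15.1) [-0.3  0.1  1.1]
20 False (78.71, array([ 429.4, -293.7,  169.6]), array([-4.9,  4.9, 12. ]), 15.1) [0.2 0.1 0.9]
30 False (79.12, array([ 449.1, -296.1,  176.4]), array([-0.2,  3.3,  7.4]), 14.9) [0.5 0.1 0.5]
40 False (79.53, array([ 469.6, -298.5,  179.8]), array([1. , 2.9, 5.1]), 15.0) [0.5 0.2 0.3]
50 False (79.93, array([ 490.1, -301. ,  179.5]), array([2.8, 3.9, 2.7]), 15.0) [ 0.2  0.2 -0. ]
60 False (80.34, array([ 510.1, -303.6,  175.7]), array([ 1.7,  3.8, -0.2]), 15.1) [-0.2  0.1 -0.2]
(80.74, array([ 510.1, -304. ,  176. ]), array([0.1, 0.1, 0. ]), 44.9)
(82.9, array([ 250.9, -399.8,  299.7]), array([-0.4, -0.3, -0.2]), 44.7)
```

View pics/l4t.png

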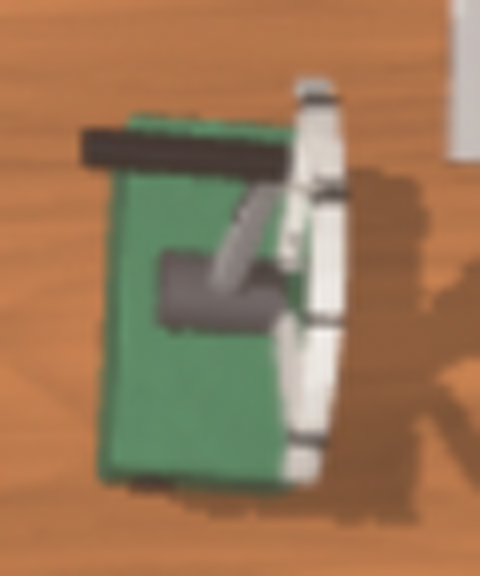

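View pics/l4s.png

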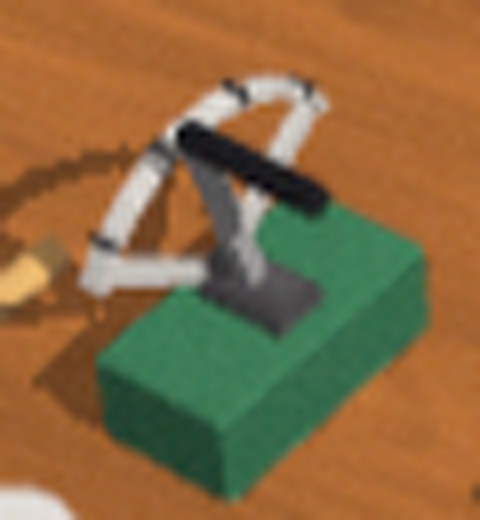

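Run:
```python
from job import *
t=bot.read_camera("top"); s=bot.read_camera("scene")
def tri(a,b):
    e1,r1=rays(t,[a]);e2,r2=rays(s,[b]);r1=r1[0]/np.linalg.norm(r1);r2=r2[0]/np.linalg.norm(r2)
    k=np.linalg.lstsq(np.c_[r1,-r2],e2-e1,rcond=None)[0]
    return (e1+k[0]*r1+e2+k[1]*r2)/2
t3=lambda x,y:(372+x/8-.44,190+y/8-.44); s3=lambda x,y:(240+x/8-.44,145+y/8-.44)
a=tri(t3(82,148),s3(322,200)); b=tri(t3(290,164),s3(185,132)); m=(a+b)/2; print(a.round(1),b.round(1),m.round(1))
ux=np.array([136.2,-17.1]);ux/=np.linalg.norm(ux)
mid=np.array([472.5,-357.5]); d=(m[:2]-mid)@ux; print("x off",d,"deg",45+np.degrees(np.arctan2(d,m[2]-60)))
cv2.imwrite("pics/end.png",t["image"])
for n,r,z,lo,hi in(("tray",(180,225,270,295),30,20,40),):
    for o in find(r,z,lo,hi)[0]: print(n,o)
```

```text
[ 512.7 -261.9  175.6] [ 504.1 -341.1  174.6] [ 508.4 -301.5  175.1]
x off 28.65119371950092 deg 58.9800852886219
tray {'box': [216, 244, 14, 31], 'area': 386, 'ctr': array([386.3, 255.1]), 'mean': array([385.8, 255.2]), 'size': array([99.7, 43. ]), 'yaw': -1.7}
tray {'box': [237, 244, 13, 31], 'area': 370, 'ctr': array([384.8, 185.8]), 'mean': array([386.1, 185.2]), 'size': array([100.3,  40.2]), 'yaw': 0.3}
```

View pics/end.png

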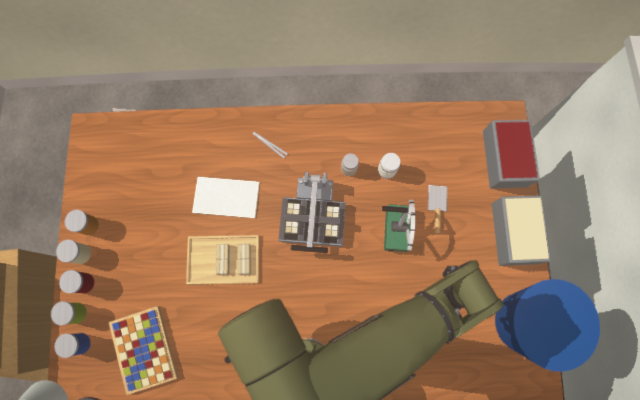

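The final picture shows the lever at about 59–60°, the clamp down at about (313,215), both bars in the tray at (222,259) and (244,259), and the jar, can and spatula where they were. The arm is clear of everything, so I'm handing in.

```bash
python3 -c "
from rig import bot
bot.finish_job(); print(bot.read_state()['clock'])"
```

```text
the job is handed in; nothing more can be done
the job is handed in; nothing more can be done
```

I finished the job in the order asked and handed it in at about 83 s on the robot's clock; no verdict is reported.

- **Lever to idle:** I pulled it back to the idle stop first, and it met the stop.
- **Finished bars:** there were two, and both now lie flat side by side in the tray at y = -72 and 0.
- **Fresh bars:** there were two, one in each outer lane of the bed. I nudged them about 3 mm after the first placing.
- **Hold-down arm:** I brought it down to its stop, and it stayed down after I let go.
- **Lever to the third mark:** I then swung it to 60°.

**Last checks:**
- The lever reads 59° from the two cameras and 60° from the tool position.
- The bars in the tray had not moved.
- The jar, can and spatula look where they were at the start.
- The hand stood clear of everything.

**Readings that disagreed:** the two cameras differ from each other and from the arm by about 2–4 mm. I therefore know the bars' centring in the lanes only to about 2–3 mm. The middle tray bar reads about 4 mm from where I placed it, though in the picture it looks centred on the tray.

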